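# Close up the carver's tool chest

### The arm

A 6-joint arm with a two-finger parallel gripper is mounted at the origin on the work surface. World frame = base frame: x ahead of the robot, y to its left, z up, the work surface at z = 0. Lengths are in mm, angles in rad, forces in N, time in s.
With the tool pointing down it reaches from about 300 to 775 mm from the base axis. Payload 14.6 kg.
Tool frame: the origin (TCP) lies on the centre line of the jaws, within the pads' length; the fingertips stand 11 mm ahead of it and the grasp point (between the pads) lies 8 mm behind it; x points along the fingers, y is the direction in which the jaws open and shut, and the axes are right-handed (so a half turn about x gives the same grasp; the last joint's range is limited). The gripper opens to 94 mm and grips with 3 to 60 N. Pads are 16 mm wide; open, the fingers measure 119 mm over their backs; the gripper's body (75 mm by 177 mm) begins 78 mm behind the grasp point.
Start: joints at [-1.182, 0.3, 1.521, -0, 1.321, -0.067], TCP at [242.091, -493.843, 216.446] pointing down, gripper open.
Joint ranges: [-3.03, 3.03], [-0.79, 2.21], [0.23, 2.52], [-1.04, 4.18], [0, 3.07], [-2.55, 2.55]. Speed limits (rad/s): [2.22, 2.22, 2.57, 3.14, 3.14, 3.14].

### API

Orientations are given as [roll, pitch, yaw] about the fixed x, y, z axes, in that order (R = Rz(yaw) Ry(pitch) Rx(roll)).
In Python, from cell import manip gives the robot as it stands.
- The arm moves only by the shell command python3 -m handwheel 'ROWS' [OPENING] [FORCE]. ROWS is JSON, a list of rows, each a list of 2 entries, a list of its own where there are three numbers: the shift along the tool's x, y, z in mm, then the turn about the tool's x in rad. In form: [[[x, y, z], spin], ...]. A call has exactly 10 rows; each row shifts and turns the commanded pose from where the row before left it, along the tool's axes as they then stand; what a row does not reach is not made up. A row lasts 1/8 s, in which the tool goes at most 62.5 mm and 10.7 degrees, less where a joint would pass 70% of its speed; a pose out of reach is approached as far as the arm can. A call with a gripper value outside its range is refused whole. OPENING is the closure in counts, from 0 (fully open) to 255 (shut), set as the call begins (- or left out, the last holds). The fingers move at their own pace and stop on an object; FORCE is the grip in N (left out, the last holds). Time passes only in rows, so rows that do not move let the fingers close, or fill a call up. It gives the time, the measured TCP pose, the force and the opening at its end, in the units of the state.
- manip.read_state(): the state, without advancing time (a new reading comes with each control period).
- manip.camera(name): name is "scene" or "side" or "wrist"; returns a dict with "pixels" (480x640x3 uint8, red, green, blue), "z_map" (480x640 float32, mm along the optical axis (not along the pixel's ray), 0 where there is no reading), "mtx" (3x3 intrinsics, pixels), "xyz" and "orientation" of the camera in the world. Camera axes: x right, y up, looking along -z (the intrinsics and any distortion apply to the point x, -y, -z); pixel columns grow to the right and rows downward; lengths in mm; the calibration is good to about 2 mm. A picture is of the moment at which its call begins.
- manip.sign_off(): hands the job in, once; it reports no verdict.
Trained networks look in the newest picture that a camera, given by its name, has taken for a name from the list of things; names that differ only in an ending like _2 or _b are one class to them, and where a whole thing is asked for, a point or a joint stands for the part that bears it (a point fixed in the world has none). Each returns a list of dicts, best first, with "confidence" (0 to 1); they miss things now and then, are a little off and sometimes report something else, mostly with a low value. They report only what shows in the picture. A call takes as long as a camera call.
- manip.cut_out(target, camera): "region" (480x640 bool, what is visible of it) and "centre" ([column, row] in pixels, amid what is visible of it).
The state is a dict: "clock": time; "joints": joint angles; "qd": joint speeds; "effort": joint torques, N m; "eef_pos": TCP position; "eef_rot": TCP orientation; "wrist_force": force on the tool from outside, world axes, zero at the start; "moment": the same for the moment, N m; "finger_gap": finger opening in mm.
Only numpy, scipy, OpenCV 4.12 (cv2) and the standard library are available. Lean on these libraries where they do the work, as an engineer would, in place of code of your own. Each camera call takes 0.05 s, during which the arm holds its last target. There are 200 camera calls.

### The job

The carving work is done for the day: close up the small wooden tool chest on the bench. With the fingertips, push its pulled-out drawer fully home and fold its raised lid down flat, slamming neither; the brush pot, glue jar and sanding block around it are to stay standing where they are.

Things in the scene. Friction and masses are not known exactly. Their poses are not given: they have to be found in the camera images.
- chest: Low brown wooden tool chest, brass corners, fixed to the bench. 170 mm deep (its x), 220 wide (its y), 90 high without lid. Origin: centre of its underside, on the bench. Its front (drawer) looks along its own -x, roughly to the robot's right (world -y, up to 0.45 rad off). The lid is hinged on the top rear edge (+x) and, shut, covers a tray of gouges (fixed) above the drawer.
- drawer (a joint): How far the drawer is out, in m: 0 = fully home (hard stop), at most 0.12; it starts 0.05 to 0.10 out. It slides along the chest's x axis, out to -x; it takes about 2 to 4 N to push and stays where it is left.
- drawer_front (a point): Centre of the outer face of the drawer's front board, 31 mm above the bench; moves with the drawer. The board is 214 mm wide (chest y), 20 thick, 6 to 56 mm above the bench, flat, with a brass plate and no handle. Home, it still stands 20 mm proud of the chest's front: its outer face is then 105 mm before the chest's origin (at chest x = -105 mm).
- lid (a joint): Lid angle in rad: 0 = shut, flat on the chest's rim (hard stop); 1.57 = upright over the rear edge; at most 1.95 (leaning back). It starts at 1.2 to 1.8. A stiff friction hinge holds it at any angle; moving it takes about 2 N at its free edge, and it does not fall by itself. Closing swings the free edge over towards the chest's front and down.
- lid_hinge (a point): Centre of the lid's hinge line, on the chest's top rear edge, 85 mm behind the chest's origin (chest +x) and 90 mm above the bench. The hinge line runs along the chest's y axis.
- lid_edge (a point): Middle of the lid's free edge on its outer face (upper face when shut, the face away from the tray when open); moves with the lid. The lid is a flat wooden board, 170 mm from hinge to free edge, 220 wide, 8 thick, no handle. Shut, the point is 98 mm above the bench, at the chest's front.
- brush_pot: Bystander, loose: round wooden pot, 68 mm across and 100 mm high, with brushes standing out to about 175 mm. Stands beside the chest, on the side away from the robot. Origin: centre of its underside.
- glue_jar: Bystander, loose: amber jar with an orange cap, 56 mm across, 75 mm high. Stands in one of two places: on the bench some way in front of the drawer, or off the chest's front corner that is farther from the robot. Origin: centre of its underside.
- sanding_block: Bystander, loose: green sanding block 60 x 100 x 33 mm high, lying flat, in the other of the jar's two places: off the chest's farther front corner, or some way in front of the drawer. Origin: centre of its underside.

How it is judged:
By the outcome, as a careful person would: the job done as asked, in the order asked, and still so for the second after the job is handed in, with the robot touching nothing.
It also fails if it takes over 53 s, if anything falls off the work surface, if the arm or the gripper's body presses on something with over 40 N, if the wrist force passes 120 N, or if a joint passes its speed limit or range.

## Working session

There is one attempt and no reset: what is moved stays moved. The work goes in short steps, Python scripts to look and compute and a shell command to move; the robot and the scene stay as the last step left them, time stands still between calls to the robot, and variables do not carry over. Pictures are saved under pics/ and viewed, about 8 in all and at most 12, crops included, and the job is handed in when it is done.

```bash
mkdir -p pics; ls
cat > h.py <<'E'
import numpy as np, cv2
from cell import manip
from scipy.spatial.transform import Rotation as R
def rot(o): 
    o=np.array(o,float)
    return R.from_euler('xyz',o).as_matrix() if o.size==3 else (o if o.shape==(3,3) else R.from_quat(o).as_matrix())
def cloud(c):
    z=c["z_map"];K=c["mtx"];v,u=np.mgrid[:480,:640]
    p=np.stack([(u-K[0,2])/K[0,0]*z,-(v-K[1,2])/K[1,1]*z,-z],-1)
    return p@rot(c["orientation"]).T+np.array(c["xyz"])
E
python3 - <<'E'
from h import *
print(manip.read_state())
ims=[]
for n in("scene","side"):
    c=manip.camera(n);np.savez(n+".npz",**{k:c[k] for k in c})
    print(n,{k:c[k] for k in c if k not in("pixels","z_map")})
    cv2.imwrite(f"pics/{n}1.png",c["pixels"][...,::-1])
    P=cloud(c)
    for t in("chest","drawer_front","lid","brush_pot","glue_jar","sanding_block"):
        for d in manip.cut_out(t,n)[:1]:
            m=d["region"]&(c["z_map"]>0);q=P[m]
            np.save(f"{n}_{t}.npy",d["region"])
            print(n,t,round(d["confidence"],2),d["centre"],m.sum(),np.percentile(q,[2,50,98],axis=0).round().tolist() if m.any() else None)
E
```

```text
pics
{'clock': 0.0, 'joints': array([-1.18162215e+00,  3.00479354e-01,  1.52157690e+00,  1.06112892e-05,
        1.32067944e+00, -6.65935018e-02]), 'qd': array([-0.00128888,  0.00083497, -0.00046525,  0.00289455, -0.000671  ,
       -0.00088962]), 'effort': array([-7.69614617e-04, -5.31814742e+01, -3.52738738e+01,  7.06952135e-02,
        2.44734687e-02, -1.14033664e-04]), 'eef_pos': array([ 241.99393694, -493.63082827,  215.88356065]), 'eef_rot': array([-1.64638151,  1.56965324,  1.95097619]), 'wrist_force': array([ 0.16514123, -0.50751346,  0.42028554]), 'moment': array([-0.00864204, -0.02065851, -0.01434058]), 'finger_gap': 93.83305170951719}
scene {'mtx': array([[471.63667871,   0.        , 318.93475331],
       [  0.        , 471.63667871, 243.57226655],
       [  0.        ,   0.        ,   1.        ]]), 'xyz': array([1268.1960917 ,   55.61277626,  663.37546173]), 'orientation': array([0.84407041, 0.01796258, 1.71530663])}
scene chest 0.78 [404.4, 223.8] 17454 [[421.0, -65.0, 12.0], [554.0, 109.0, 74.0], [661.0, 220.0, 257.0]]
scene drawer_front 0.62 [337.1, 251.0] 3829 [[468.
[... 606 characters left out ...]
), 'orientation': array([0.85810853, 0.01540637, 2.53594552])}
side chest 0.88 [395.4, 270.9] 13955 [[419.0, -63.0, 4.0], [564.0, 128.0, 69.0], [664.0, 226.0, 258.0]]
side drawer_front 0.95 [332.7, 257.2] 2380 [[474.0, -81.0, 12.0], [587.0, -39.0, 41.0], [676.0, 21.0, 57.0]]
side lid 0.84 [445.4, 257.7] 3675 [[409.0, 175.0, 92.0], [534.0, 209.0, 194.0], [620.0, 230.0, 259.0]]
side brush_pot 0.78 [346.8, 335.9] 2504 [[675.0, 136.0, 4.0], [715.0, 177.0, 82.0], [743.0, 201.0, 174.0]]
side glue_jar 0.72 [336.3, 254.3] 2386 [[474.0, -80.0, 13.0], [585.0, -39.0, 41.0], [676.0, 18.0, 56.0]]
side sanding_block 0.66 [262.8, 295.6] 1564 [[713.0, -92.0, -1.0], [771.0, -42.0, 31.0], [819.0, -7.0, 34.0]]
```

Run:
```python
from h import *
C=[]
for n in("scene","side"):
    c=dict(np.load(n+".npz"));P=cloud(c).reshape(-1,3);C.append(P[c["z_map"].ravel()>0])
    lid=np.load(n+"_lid.npy").ravel()&(c["z_map"].ravel()>0)
    L=P[lid]; L=L[L[:,2]>110]
    # robust plane
    for _ in range(6):
        m=np.median(L,0) if _==0 else L.mean(0);U=np.linalg.svd(L-L.mean(0),full_matrices=False)[2][2]
        r=(L-L.mean(0))@U; L=L[abs(r)<max(3,2*r.std())]
    print(n,"lid normal",U.round(3),len(L),"yaw of horiz normal",np.arctan2(U[1],U[0]),"tilt",np.arctan2(U[2],np.hypot(*U[:2])),"mean",L.mean(0).round(),"ztop",np.percentile(L[:,2],99))
    df=np.load(n+"_drawer_front.npy").ravel()&(c["z_map"].ravel()>0); D=P[df]; D=D[(D[:,2]>50)&(D[:,2]<60)]
    r=cv2.minAreaRect(D[:,:2].astype(np.float32));print("drawer top",r,cv2.boxPoints(r).round().tolist())
    ch=np.load(n+"_chest.npy").ravel()&(c["z_map"].ravel()>0); T=P[ch];T=T[(T[:,2]>85)&(T[:,2]<95)]
    r=cv2.minAreaRect(T[:,:2].astype(np.float32));print("rim",r,cv2.boxPoints(r).round().tolist())
# topdown height map from both: x 350..850 ,y -350..300
H=np.zeros((650,500),np.float32)
for P in C:
    P=P[np.argsort(P[:,2])];i=(300-P[:,1]).astype(int);j=(P[:,0]-350).astype(int);k=(i>=0)&(i<650)&(j>=0)&(j<500)&(P[:,2]<300)
    H[i[k],j[k]]=np.maximum(H[i[k],j[k]],P[k,2])
top=cv2.applyColorMap(np.clip(H*255/260,0,255).astype(np.uint8),cv2.COLORMAP_JET);top=cv2.resize(top,(370,480))
s=cv2.imread("pics/scene1.png")[80:400,100:580]
s=cv2.resize(s,(430,287));d=cv2.resize(cv2.imread("pics/side1.png"),(430,322))
o=np.zeros((609,800,3),np.uint8);o[:287,:430]=s;o[287:609,:430]=d;o[:480,430:]=top
cv2.imwrite("pics/a.png",o[:600])
```

```text
scene lid normal [ 0.227 -0.971  0.079] 4262 yaw of horiz normal -1.3415286340187371 tilt 0.07909489636116841 mean [527. 197. 192.] ztop 260.6879333280048
drawer top ((565.1008911132812, -24.930580139160156), (215.32359313964844, 93.56715393066406), 13.240960121154785) [[450.0, -4.0], [471.0, -95.0], [681.0, -46.0], [659.0, 45.0]]
rim ((567.3247680664062, 112.50830841064453), (291.7933349609375, 174.06460571289062), 13.013575553894043) [[406.0, 164.0], [445.0, -5.0], [729.0, 61.0], [690.0, 230.0]]
side lid normal [-0.221  0.973 -0.066] 2934 yaw of horiz normal 1.794310606715146 tilt -0.06612199739317953 mean [525. 207. 195.] ztop 259.35353755003626
drawer top ((567.0633544921875, -37.27366638183594), (211.19920349121094, 78.43612670898438), 18.31875228881836) [[454.0, -33.0], [479.0, -108.0], [680.0, -41.0], [655.0, 33.0]]
rim ((533.3930053710938, 109.4074935913086), (224.36331176757812, 179.93313598632812), 12.9212646484375) [[404.0, 172.0], [444.0, -3.0], [663.0, 47.0], [623.0, 222.0]]
```

View pics/a.png

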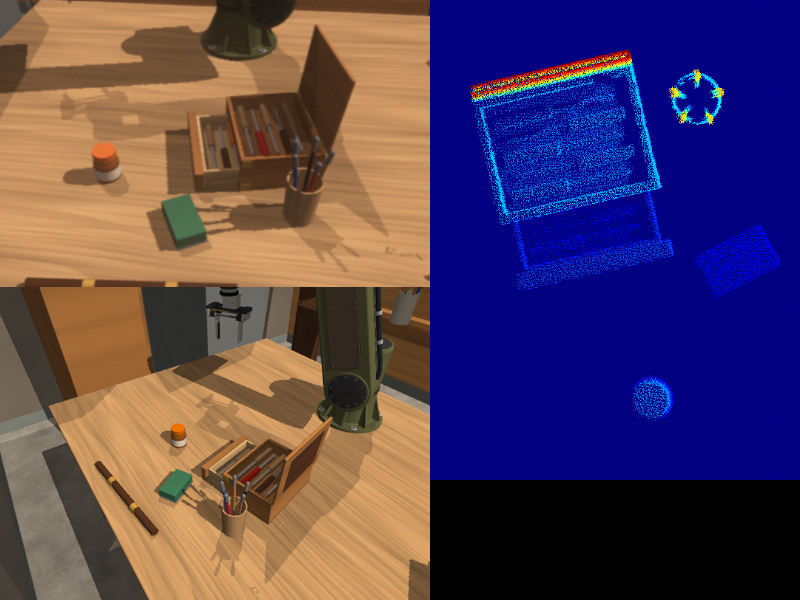

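The picture shows the chest centre right, with drawer out and lid about upright (scene crop ~(325,90)). The jar (105,160) stands well in front and the block (183,220) off the far front corner. The pot (303,190) is on the far side. Next I work out the chest frame and tool-axis targets.

```bash
cat >> h.py <<'E'
ex=np.array([-.225,.974,0]);ey=np.array([-.974,-.225,0]);ez=np.array([0,0,1.])
O=np.array([534.4,104.8,0])
def cf(p): p=np.asarray(p)-O; return np.stack([p@ex,p@ey,p@ez],-1)
def tool(dst):  # dst chest coords -> shift in tool axes
    s=manip.read_state();M=rot(s["eef_rot"]);w=O+dst[0]*ex+dst[1]*ey+dst[2]*ez
    return (M.T@(w-s["eef_pos"])).round(1)
def st():
    s=manip.read_state();M=rot(s["eef_rot"])
    print("t",round(s["clock"],2),"tcp chest",cf(s["eef_pos"]).round(1),"toolaxes in chest",(np.array([ex,ey,ez])@M).round(3).tolist(),"F chest",(np.array([ex,ey,ez])@s["wrist_force"]).round(1),"gap",round(s["finger_gap"],1))
E
python3 - <<'E'
from h import *
for n in("scene","side"):
    c=dict(np.load(n+".npz"));P=cf(cloud(c));ok=c["z_map"]>0
    D=P[np.load(n+"_drawer_front.npy")&ok];D=D[(D[:,2]>51)&(D[:,2]<60)&(abs(D[:,1])<80)]
    print(n,"drawer top x pct",np.percentile(D[:,0],[1,5,20]).round(1))
    A=P[ok];f=A[(abs(A[:,1])<90)&(A[:,2]>86)&(A[:,2]<94)&(abs(A[:,0])<110)];print("rim x",np.percentile(f[:,0],[1,3,99]).round(1))
    f=A[(abs(A[:,0])<60)&(A[:,2]>86)&(A[:,2]<94)&(abs(A[:,1])<125)];print("rim y",np.percentile(f[:,1],[1,99]).round(1))
    for t in("glue_jar","sanding_block","brush_pot"):
        try: print(t,np.percentile(P[np.load(f"{n}_{t}.npy")&ok],[3,97],axis=0).round().tolist())
        except Exception as e: pass
st()
print(tool([-215,0,220]),tool([-215,0,36]))
E
```

```text
scene drawer top x pct [-179.7 -178.9 -175.6]
rim x [-86.6 -86.3  84.3]
rim y [-110.8  111.6]
glue_jar [[-385.0, -61.0, 7.0], [-338.0, -15.0, 77.0]]
brush_pot [[-13.0, -217.0, 4.0], [52.0, -153.0, 175.0]]
side drawer top x pct [-176.8 -175.2 -171.4]
rim x [-84.5 -84.   94.3]
rim y [-111.1  110.2]
glue_jar [[-175.0, -106.0, 14.0], [-114.0, 92.0, 56.0]]
sanding_block [[-235.0, -242.0, 0.0], [-167.0, -141.0, 34.0]]
brush_pot [[-9.0, -218.0, 7.0], [54.0, -155.0, 174.0]]
t 0.7 tcp chest [-517.3  419.4  216.5] toolaxes in chest [[0.0, -0.974, -0.227], [-0.0, -0.227, 0.974], [-1.0, -0.0, -0.0]] F chest [0.6 0.5 0. ] gap 94.0
[  -3.5 -199.5 -477.2] [ 180.5 -199.5 -477.2]
```

```bash
python3 -m handwheel '[[[0,-20,-48],0],[[0,-20,-48],0],[[0,-20,-48],0],[[0,-20,-48],0],[[0,-20,-48],0],[[0,-20,-48],0],[[0,-20,-48],0],[[0,-20,-48],0],[[0,-20,-48],0],[[0,-20,-45],0]]' 255 20
python3 -m handwheel '[[[0,0,0],-0.168],[[0,0,0],-0.168],[[10,0,0],-0.168],[[10,0,0],-0.168],[[10,0,0],-0.168],[[10,0,0],-0.168],[[20,0,0],-0.168],[[20,0,0],-0.168],[[20,0,0],0],[[0,0,0],0]]'
python3 -c "
from h import *
st();print(tool([-215,0,36]))"
```

```text
clock: 1.95
eef_pos: [583.4, -102.8, 216.5]
eef_rot: [2.448, 1.571, -0.238]
wrist_force: [-0.3, -1.1, 0.7]
finger_gap: 0.8
clock: 3.2
eef_pos: [581.7, -104.1, 115.3]
eef_rot: [-2.045, 1.568, 2.896]
wrist_force: [-0.3, -0.1, 0.7]
finger_gap: 0.6
t 3.2 tcp chest [-214.2    0.9  115.3] toolaxes in chest [[0.001, 0.002, -1.0], [0.002, -1.0, -0.002], [-1.0, -0.002, -0.001]] F chest [-0.   0.3  0.7] gap 0.6
[79.2  1.1  0.8]
```

```bash
python3 -m handwheel '[[[20,0,0],0],[[20,0,0],0],[[20,0,0],0],[[18,0,0],0],[[0,0,-5],0],[[0,0,-5],0],[[0,0,-4],0],[[0,0,-4],0],[[0,0,-4],0],[[0,0,-4],0]]'
python3 -m handwheel '[[[0,0,-4],0],[[0,0,-4],0],[[0,0,-4],0],[[0,0,-4],0],[[0,0,-4],0],[[0,0,-4],0],[[0,0,-4],0],[[0,0,-4],0],[[0,0,-4],0],[[0,0,-4],0]]'
python3 -c "
from h import *
st()"
```

```text
clock: 4.45
eef_pos: [576.4, -78.7, 38.5]
eef_rot: [1.061, 1.571, -0.281]
wrist_force: [-1.2, 0.5, -0.7]
finger_gap: 0.7
clock: 5.7
eef_pos: [567.4, -39.8, 38.5]
eef_rot: [1.319, 1.571, -0.023]
wrist_force: [1.8, -2.4, 1.2]
finger_gap: 0.5
t 5.7 tcp chest [-148.2    0.4   38.5] toolaxes in chest [[-0.0, 0.002, -1.0], [-0.0, -1.0, -0.002], [-1.0, 0.0, 0.0]] F chest [-2.8 -1.2  1.2] gap 0.5
```

```bash
python3 -m handwheel '[[[0,0,-4],0],[[0,0,-4],0],[[0,0,-4],0],[[0,0,-4],0],[[0,0,-3],0],[[0,0,-3],0],[[0,0,-2],0],[[0,0,-2],0],[[0,0,-1],0],[[0,0,-1],0]]'
python3 -c "
from h import *
st()"
```

```text
clock: 6.95
eef_pos: [561.0, -12.7, 38.4]
eef_rot: [-0.572, 1.571, -1.914]
wrist_force: [2.9, -1.0, 0.4]
finger_gap: 0.3
t 6.95 tcp chest [-120.5    0.5   38.4] toolaxes in chest [[-0.0, 0.002, -1.0], [0.0, -1.0, -0.002], [-1.0, -0.0, 0.0]] F chest [-1.6 -2.6  0.4] gap 0.3
```

```bash
python3 -m handwheel '[[[0,0,-1],0],[[0,0,-1],0],[[0,0,-1],0],[[0,0,-1],0],[[0,0,-1],0],[[0,0,-1],0],[[0,0,-0.5],0],[[0,0,-0.5],0],[[0,0,-0.5],0],[[0,0,0],0]]'
python3 -c "
from h import *
st()"
```

```text
clock: 8.2
eef_pos: [559.6, -6.9, 38.5]
eef_rot: [0.182, 1.569, -1.16]
wrist_force: [5.0, -13.6, -2.0]
finger_gap: 0.6
t 8.2 tcp chest [-114.4    0.5   38.5] toolaxes in chest [[-0.002, 0.002, -1.0], [-0.0, -1.0, -0.002], [-1.0, 0.0, 0.002]] F chest [-14.4  -1.9  -2. ] gap 0.6
```

```bash
python3 -m handwheel '[[[0,0,-0.5],0],[[0,0,-0.5],0],[[0,0,0],0],[[0,0,3],0],[[0,0,10],0],[[0,0,12],0],[[-40,0,0],0],[[-50,0,0],0],[[-50,0,0],0],[[-50,0,0],0]]'
python3 -m handwheel '[[[-50,0,0],0],[[-50,0,0],0],[[0,0,-20],0],[[0,0,-40],0],[[0,0,-50],0],[[0,0,-50],0],[[0,0,-50],0],[[0,0,-50],0],[[0,0,-25],0],[[0,0,0],0]]'
python3 - <<'E'
from h import *
st()
c=manip.camera("side");P=cf(cloud(c));ok=c["z_map"]>0
cv2.imwrite("pics/b.png",c["pixels"][...,::-1])
A=P[ok];f=A[(abs(A[:,1])<80)&(A[:,2]>51)&(A[:,2]<58)&(A[:,0]<-86)&(A[:,0]>-200)];print("drawer top",len(f),np.percentile(f[:,0],[1,5,50]).round(1))
f=A[(abs(A[:,1])<90)&(A[:,2]>130)&(A[:,2]<262)&(A[:,0]>60)&(A[:,0]<115)]
print("lid x vs z",np.polyfit(f[:,2],f[:,0],1),f[:,2].max())
E
```

```text
clock: 9.45
eef_pos: [564.6, -29.3, 230.2]
eef_rot: [-2.756, 1.571, 2.185]
wrist_force: [0.9, -0.3, -0.0]
finger_gap: 0.6
clock: 10.7
eef_pos: [499.4, 249.9, 327.3]
eef_rot: [-1.479, 1.569, -2.818]
wrist_force: [0.9, -0.3, 0.0]
finger_gap: 0.5
t 10.7 tcp chest [149.2   1.5 327.3] toolaxes in chest [[-0.0, 0.004, -1.0], [0.002, -1.0, -0.004], [-1.0, -0.002, 0.0]] F chest [-0.5 -0.8  0. ] gap 0.5Traceback (most recent call last):
  File "<stdin>", line 5, in <module>
    return _quantile_unchecked(
        a, q, axis, out, overwrite_input, method, keepdims, weights)
    return _ureduce(a,
                    func=_quantile_ureduce_func,
    ...<5 lines>...
                    overwrite_input=overwrite_input,
                    method=method)
    r = func(a, **kwargs)
    result = _quantile(arr,
                       quantiles=q,
    ...<2 lines>...
                       out=out,
                       weights=wgt)
    slices_having_nans = np.isnan(arr[-1, ...])
                                  ~~~^^^^^^^^^
IndexError: index -1 is out of bounds for axis 0 with size 0
```

View pics/b.png

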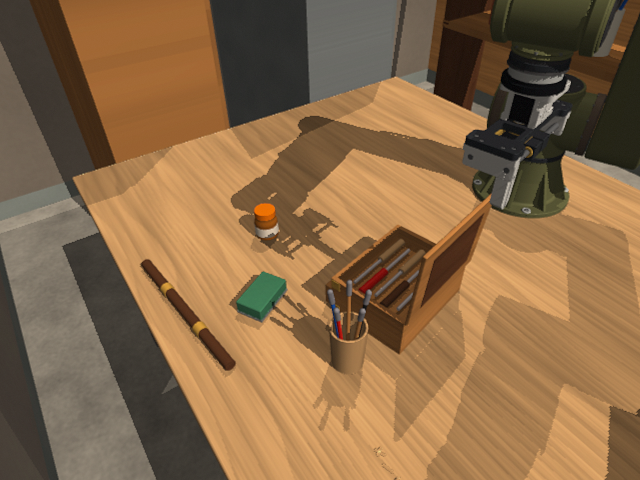

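```bash
python3 -m handwheel '[[[30,0,0],0],[[30,0,0],0],[[26,0,0],0],[[0,0,-10],0],[[0,0,-10],0],[[0,0,-8],0],[[0,0,-5],0],[[0,0,-5],0],[[0,0,-5],0],[[0,0,-5],0]]'
python3 -c "
from h import *
st()"
```

```text
clock: 12.0
eef_pos: [489.1, 295.7, 242.5]
eef_rot: [-0.194, 1.571, -1.536]
wrist_force: [0.0, 1.2, 0.9]
finger_gap: 0.3
t 12.0 tcp chest [196.2   1.1 242.5] toolaxes in chest [[-0.0, 0.002, -1.0], [0.0, -1.0, -0.002], [-1.0, -0.0, 0.0]] F chest [ 1.2 -0.3  0.9] gap 0.3
```

I went the wrong way (towards the rear), harmlessly. Forward is tool +z here.

```bash
python3 -m handwheel '[[[0,0,20],0],[[0,0,25],0],[[0,0,20],0],[[0,0,10],0],[[0,0,6],0],[[0,0,5],0],[[0,0,5],0],[[0,0,5],0],[[0,0,5],0],[[0,0,5],0]]'
python3 -c "
from h import *
st()"
```

```text
clock: 13.25
eef_pos: [513.3, 192.0, 242.4]
eef_rot: [-2.052, 1.571, 2.889]
wrist_force: [0.1, 2.1, 0.7]
finger_gap: 0.4
t 13.25 tcp chest [ 89.7   1.  242.4] toolaxes in chest [[0.0, 0.002, -1.0], [0.0, -1.0, -0.002], [-1.0, -0.0, -0.0]] F chest [ 2.  -0.6  0.7] gap 0.4
```

```bash
python3 -m handwheel '[[[0.5,0,5],0],[[0.5,0,5],0],[[0.5,0,5],0],[[1.2,0,5],0],[[1.2,0,5],0],[[1.2,0,5],0],[[1.2,0,5],0],[[1.2,0,5],0],[[2.2,0,5],0],[[2.2,0,5],0]]'
python3 -m handwheel '[[[2.2,0,5],0],[[2.2,0,5],0],[[2.2,0,5],0],[[3.2,0,4.6],0],[[3.2,0,4.6],0],[[3.2,0,4.6],0],[[3.2,0,4.6],0],[[3.2,0,4.6],0],[[4,0,3.8],0],[[4,0,3.8],0]]'
python3 -c "
from h import *
st()"
```

```text
clock: 14.5
eef_pos: [524.7, 143.2, 230.5]
eef_rot: [0.375, 1.571, -0.967]
wrist_force: [-0.9, 1.7, 1.8]
finger_gap: 0.8
clock: 15.75
eef_pos: [535.0, 98.8, 199.7]
eef_rot: [0.216, 1.571, -1.126]
wrist_force: [-0.6, -0.9, 1.9]
finger_gap: 0.4
t 15.75 tcp chest [ -6.    0.7 199.7] toolaxes in chest [[-0.0, 0.002, -1.0], [-0.0, -1.0, -0.002], [-1.0, 0.0, 0.0]] F chest [-0.8  0.8  1.9] gap 0.4
```

```bash
python3 -m handwheel '[[[4.3,0,4],0],[[4.3,0,4],0],[[4.3,0,4],0],[[4.8,0,3],0],[[4.8,0,3],0],[[4.8,0,3],0],[[4.8,0,3],0],[[4.8,0,3],0],[[5,0,2],0],[[5,0,2],0]]'
python3 -m handwheel '[[[5,0,2],0],[[5,0,2],0],[[5,0,2],0],[[4,0,1],0],[[4,0,1],0],[[3,0,0.5],0],[[3,0,0.5],0],[[2,0,0],0],[[2,0,0],0],[[1,0,0],0]]'
python3 -c "
from h import *
st()"
```

```text
clock: 17.0
eef_pos: [542.0, 68.8, 152.7]
eef_rot: [0.103, 1.571, -1.239]
wrist_force: [0.7, 0.7, 0.8]
finger_gap: 1.0
clock: 18.25
eef_pos: [544.0, 60.2, 119.0]
eef_rot: [-0.078, 1.571, -1.419]
wrist_force: [0.6, -0.6, 0.5]
finger_gap: 0.5
t 18.25 tcp chest [-45.6   0.7 119. ] toolaxes in chest [[-0.0, 0.002, -1.0], [0.0, -1.0, -0.002], [-1.0, -0.0, 0.0]] F chest [-0.7 -0.4  0.5] gap 0.5
```

```bash
python3 -m handwheel '[[[1.2,0,0],0],[[1.2,0,0],0],[[1.2,0,0],0],[[1.2,0,0],0],[[1,0,0],0],[[1,0,0],0],[[1,0,0],0],[[0.6,0,0],0],[[0.6,0,0],0],[[0.5,0,0],0]]'
python3 - <<'E'
from h import *
st()
c=manip.camera("scene");cv2.imwrite("pics/c.png",c["pixels"][...,::-1])
A=cf(cloud(c))[c["z_map"]>0]
f=A[(abs(A[:,1])<80)&(A[:,2]>51)&(A[:,2]<58)&(A[:,0]<-86)&(A[:,0]>-200)];print("drawer top",len(f),np.percentile(f[:,0],[1,5,50]).round(1) if len(f) else 0)
f=A[(A[:,1]<-20)&(A[:,1]>-105)&(A[:,0]<70)&(A[:,0]>-84)&(A[:,2]>75)&(A[:,2]<130)];print("lid z=ax+b",np.polyfit(f[:,0],f[:,2],1),len(f))
E
```

```text
clock: 19.5
eef_pos: [544.1, 60.2, 109.7]
eef_rot: [1.314, 1.571, -0.027]
wrist_force: [-2.3, -1.7, 6.6]
finger_gap: 0.3
t 19.5 tcp chest [-45.6   0.6 109.7] toolaxes in chest [[-0.0, 0.002, -1.0], [-0.0, -1.0, -0.002], [-1.0, 0.0, 0.0]] F chest [-1.2  2.7  6.6] gap 0.3
drawer top 492 [-106.6 -106.2  -97.2]
lid z=ax+b [1.68579820e-03 9.96694536e+01] 2411
```

View pics/c.png

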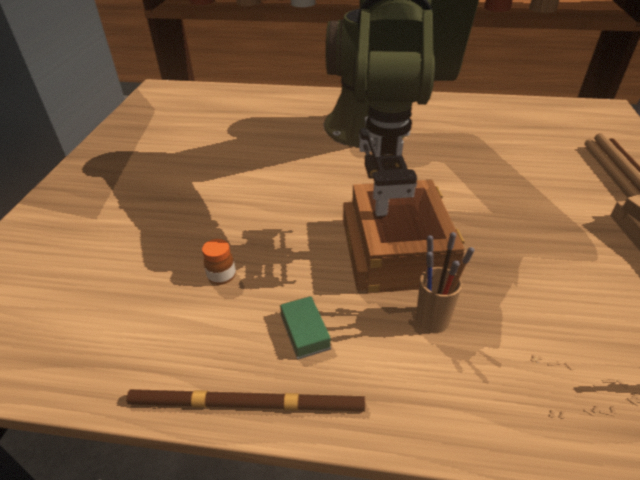

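The chest (405,235) now shows the drawer front in at (352,240); the jar (218,262), block (305,327) and pot (437,300) are standing. The lid reads flat in depth. I'll press a touch more to seat it, then lift off.

```bash
python3 -m handwheel '[[[0.4,0,0],0],[[0.4,0,0],0],[[0.4,0,0],0],[[0.3,0,0],0],[[0,0,0],0],[[0,0,0],0],[[0,0,0],0],[[0,0,0],0],[[0,0,0],0],[[0,0,0],0]]'
python3 -m handwheel '[[[-2,0,0],0],[[-5,0,0],0],[[-20,0,0],0],[[-40,0,0],0],[[-40,0,0],0],[[-40,0,0],0],[[-40,0,0],0],[[0,0,0],0],[[0,0,0],0],[[0,0,0],0]]'
python3 - <<'E'
from h import *
st()
for n in("scene","side"):
    c=manip.camera(n);P=cf(cloud(c));ok=c["z_map"]>0;A=P[ok]
    f=A[(abs(A[:,1])<80)&(A[:,2]>51)&(A[:,2]<58)&(A[:,0]<-90)&(A[:,0]>-200)];print(n,"drawer top",len(f),np.percentile(f[:,0],[1,5,50]).round(1) if len(f) else 0)
    f=A[(abs(A[:,1])<100)&(abs(A[:,0])<75)&(A[:,2]>30)&(A[:,2]<130)];print("lid z",np.polyfit(f[:,0],f[:,2],1).round(4),np.percentile(f[:,2],[1,50,99]).round(1))
    for t in("glue_jar","sanding_block","brush_pot"):
        for d in manip.cut_out(t,n)[:1]: print(t,round(d["confidence"],2),np.percentile(P[d["region"]&ok],[3,97],axis=0).round().tolist())
    if n=="side": cv2.imwrite("pics/d.png",c["pixels"][...,::-1])
E
```

```text
clock: 20.8
eef_pos: [544.1, 60.2, 109.5]
eef_rot: [1.341, 1.57, -0.001]
wrist_force: [-8.6, -1.7, 18.3]
finger_gap: 0.8
clock: 22.05
eef_pos: [543.7, 60.2, 293.7]
eef_rot: [-1.766, 1.569, -3.107]
wrist_force: [0.4, -0.6, 0.3]
finger_gap: 0.6
t 22.05 tcp chest [-45.5   1.  293.7] toolaxes in chest [[0.0, 0.002, -1.0], [0.002, -1.0, -0.002], [-1.0, -0.002, -0.0]] F chest [-0.7 -0.3  0.3] gap 0.6
scene drawer top 414 [-106.5 -106.2  -98.7]
lid z [-8.00000e-04  9.97795e+01] [ 97.3  99.8 102.3]
glue_jar 0.82 [[-385.0, -62.0, 8.0], [-339.0, -19.0, 77.0]]
sanding_block 0.59 [[-242.0, -242.0, 6.0], [-175.0, -146.0, 36.0]]
brush_pot 0.89 [[-13.0, -217.0, 10.0], [49.0, -154.0, 174.0]]
side drawer top 0 0
lid z [2.40000e-03 9.80033e+01] [ 95.2  98.  100.8]
glue_jar 0.85 [[-375.0, -62.0, 4.0], [-333.0, -16.0, 75.0]]
sanding_block 0.92 [[-235.0, -242.0, -0.0], [-167.0, -143.0, 34.0]]
brush_pot 0.78 [[-7.0, -217.0, 9.0], [54.0, -156.0, 173.0]]
```

View pics/d.png

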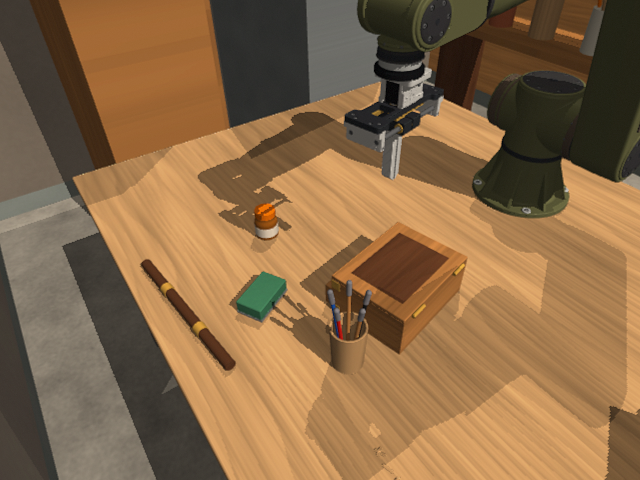

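The lid lies shut at (400,275), the bystanders stand unmoved, and the gripper is clear. The scene camera puts the drawer face at -106.5 mm; it reads about 1.5 mm off at the chest's rim, so the drawer is home.

```bash
python3 -c "
from cell import manip
print(manip.sign_off())"
```

```text
the job is handed in; nothing more can be done
None
```

The tool chest is closed: I pushed the drawer home first, then folded the lid down flat, both slowly and with closed fingertips. I handed the job in at about 22 s of the 53 s allowed.

- **Drawer:** it met its hard stop at about 14 N. Its face reads at chest x = -106.5 mm in the scene camera, against -105 mm when home. That camera reads about 1.5 mm off at the chest's rim, so the two agree. The side camera could not see the drawer front, so only one view confirms it.
- **Lid:** it is flat, with its top at 98 mm in the side camera and 99.8 mm in the scene camera, against 98 mm expected, and a slope under 0.003. I seated it with about 18 N at the wrist.
- **Brush pot, glue jar and sanding block:** pot and jar read the same before and after. The block's place is unchanged in the side camera; the scene camera had missed it in the first picture. All are standing.
- **Slip:** I first moved the arm the wrong way behind the lid, into free space. It touched nothing.

At hand-in the gripper was about 185 mm above the lid, touching nothing.

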